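# Return a control bottle to its drawer and shut the drawer

## Robot

A 6-joint arm with a two-finger parallel gripper is mounted at the origin on the work surface; the furniture and walls round the work are solid. World frame = base frame: x ahead of the robot, y to its left, z up, the work surface at z = 0. Lengths are in m, angles in degrees, forces in N, time in s.
With the tool pointing down it reaches from about 0.375 to 0.9 m from the base axis. Payload 3.1 kg.
Tool frame: the origin (TCP) lies midway between the tips of the shut fingers; the grasp point (between the pads) lies bot.hold_point_z behind it (bot.hold_point_z is the distance from the TCP to the grasp point, in m); z points along the fingers, y is the direction in which the jaws open and shut (so a half turn about z gives the same grasp; the last joint's range is limited). The gripper opens to 87 mm and grips with 3 to 60 N. Pads are 19 mm wide; open, the fingers measure 117 mm over their backs; the gripper's body (75 mm by 190 mm) begins 51 mm behind the grasp point.
Start: joints at [54.918, 30.224, 82.088, -0, 67.689, -10.227], TCP at [0.263, 0.567, 0.2] pointing down, gripper open.
Joint ranges: [-176.69, 176.69], [-43.24, 126.21], [12.49, 139.97], [-82, 262], [0, 151.66], [-163.58, 163.58]. Speed limits (degrees/s): [159.86, 159.86, 180, 180, 180, 180].

## Interface

Orientations are given as a 3x3 rotation matrix whose columns are the frame's x, y, z axes.
In Python, from rig import bot, vision, hand_in gives the robot as it stands. The module is installed in compiled form; this text tells all that it offers.
- The arm moves only by the shell command python3 -m handwheel 'ROWS'. ROWS is JSON, a list of rows, each an object of numbers: "hand": the gripper's target within -1 to 1 (fully open at 1, half-way at 0, shut at -1); "dx", "dy", "dz": the shift along the world's x, y, z in cm; "wx", "wy", "wz": the turn, a rotation vector about the world's x, y, z in rad. In form: [{"hand": .., "dx": .., "dy": .., "dz": .., "wx": .., "wy": .., "wz": ..}, ...]. A call has 1 to 10 rows; each row shifts and turns the commanded pose from where the row before left it; what a row does not reach is not made up. A row lasts 1/10 s, in which the tool goes at most 50 mm and 8.59 degrees, less where a joint would pass 70% of its speed; a pose out of reach is approached as far as the arm can. A call with a gripper value outside its range is refused whole. The fingers move at their own pace and stop on an object; the grip force is fixed at half the most. Time passes only in rows, so rows that do not move let the fingers close. It gives the time, the measured TCP pose, the force and the opening at its end, in the units of the state.
- bot.read_state(): the state, without advancing time (a new reading comes with each control period).
- vision.capture(name): name is "scene" or "top" or "wrist"; returns (picture, depth): 480x640x3 uint8, red, green, blue; 480x640 float32, m along the optical axis (not along the pixel's ray), 0 where there is no reading.
- vision.get_calibration(name): a dict with "fx", "fy", "cx", "cy" (pixels), "rvec" (rotation vector, rad) and "tvec" (3), from world to camera coordinates, as OpenCV has them. Camera axes: x right, y down, z forward; pixel columns grow to the right and rows downward; lengths in m; the calibration is good to about 2 mm. A picture is of the moment at which its call begins: read the wrist's pose just before it. get_calibration takes no time and is no camera call; for the wrist camera it gives the pose at the moment of the call.
- hand_in(): hands the job in, once; it reports no verdict.
The state is a dict: "time_s": time; "joint_positions": joint angles; "qvel": joint speeds; "tau": joint torques, N m; "position": TCP position; "tcp_rot": TCP orientation; "force": force on the tool from outside, world axes, zero at the start; "moment": the same for the moment, N m; "opening": opening from 0.0 (shut) to 1.0 (fully open).
Only numpy, scipy, OpenCV 4.12 (cv2) and the standard library are available. Lean on these libraries where they do the work, as an engineer would, in place of code of your own. Each camera call takes 0.05 s, during which the arm holds its last target.

## Task

Stand the small brown bottle with the red cap upright in the empty front pocket, the one nearer the robot, of the open blue-fronted drawer and let go of it, then push the drawer gently home until it snaps into its catch and its front sits flush. Do not slam it: both bottles in the drawer must stay standing in their pockets.

Things in the scene. Friction and masses are not known exactly. Their poses are not given: they have to be found in the camera images.
- drawer_unit: Low fixed bench drawer unit, white housing 160 deep x 186 wide x 88 mm high; origin at the centre of its underside on the table; its own -x axis is the front and points to the robot's left (about world +y), its +y axis points away from the robot, z up. Place and yaw vary.
- bottle_drawer (a joint): How far the drawer is open, m: 0 = home, 0.13 = fully open; starts about 0.12. It slides out along the unit's -x axis and drags with 1 to 2.5 N when pushed slowly. From 13 to 5 mm open it climbs a spring catch (about 5 N more); the catch then draws it the last 5 mm home and holds it. Let go short of that, it springs back and stays about 15 mm proud.
- drawer_ledge (a point): Middle of the front edge of the drawer's black grip ledge, 71 mm above the table; moves with the drawer, axes as the drawer unit's (x: the way it is pushed home). Ledge 80 mm wide, 10 mm thick, 14 mm forward of the blue front panel (184 mm wide, z = 4 to 80 mm). Push here.
- near_pocket (a point): Floor centre of the drawer's front pocket on the robot's side, 12 mm above the table; moves with the drawer, axes as the unit's. Pocket 92 in x by 71 mm in y; side, middle and rear walls 18 mm above its floor; front panel 46 mm before this point, 68 mm above the floor. Housing roof: underside 68 mm above the floor; with the drawer 0.12 open it begins 74 mm behind this point.
- far_pocket (a point): Centre of the floor of the other front pocket, farther from the robot (75 mm along the unit's +y), the same size; the blue-capped bottle stands in it from the start.
- red_bottle_mid (a point): Small brown bottle with a red cap, 62 mm high, round body 34 mm across up to 52 mm, cap 22 mm across above; loose, about 30 g. Point on its axis half-way up (31 mm above its base); z is its axis. Starts upright on the table, to the robot's left of the open drawer.
- blue_bottle_mid (a point): Same bottle with a blue cap, standing loose in the far pocket; point on its axis half-way up (31 mm above its base).
Things that resemble listed ones, but are neither listed nor needed, are in the scene too. What is shaped like the part that bears red_bottle_mid but pink is not meant. Leave any green look-alike of the part that bears blue_bottle_mid alone.

How it is judged (in metres and radians):
On the way:
1. the red-capped bottle stands upright and released in the pocket nearer the robot while the drawer is still open (x of red_bottle_mid in the frame of near_pocket between -0.032 and 0.032 m and y of red_bottle_mid in the frame of near_pocket between -0.024 and 0.024 m and z of red_bottle_mid in the frame of near_pocket between 0.026 and 0.036 m and angle between red_bottle_mid's own z axis and vertical below 0.2 rad and value of joint bottle_drawer above 0.06 m and contact force between the fingers and red_bottle below 0.05 N), for 0.2 s.
At the end, for the whole second after the job is handed in: Drawer at rest in its catch, under 3 mm from home; red-capped bottle in the near pocket, blue-capped in the far one, each standing on the floor (under 0.2 rad of tilt, middle 26 to 36 mm above it, within 32 mm in x and 24 mm in y of the pocket centre), at rest (value of joint bottle_drawer below 0.003 m and velocity of joint bottle_drawer between -0.01 and 0.01 m/s and x of red_bottle_mid in the frame of near_pocket between -0.032 and 0.032 m and y of red_bottle_mid in the frame of near_pocket between -0.024 and 0.024 m and z of red_bottle_mid in the frame of near_pocket between 0.026 and 0.036 m and angle between each of red_bottle_mid, blue_bottle_mid's own z axis and vertical below 0.2 rad and x of blue_bottle_mid in the frame of far_pocket between -0.032 and 0.032 m and y of blue_bottle_mid in the frame of far_pocket between -0.024 and 0.024 m and z of blue_bottle_mid in the frame of far_pocket between 0.026 and 0.036 m and linear speed of each of red_bottle, blue_bottle below 0.02 m/s); the robot touches nothing.
It fails at once if the drawer is slammed (it closes faster than 0.3 m/s) (velocity of joint bottle_drawer below -0.3 m/s).
It fails at once if a bottle in the drawer is tipped over (blue-capped bottle more than 0.6 rad from upright) (angle between blue_bottle_mid's own z axis and vertical above 0.6 rad).
It also fails if it takes over 50 s, if anything falls off the work surface, if the arm or the gripper's body presses on something with over 40 N, if the wrist force passes 120 N, or if a joint passes its speed limit or range.

## Working session

There is one attempt and no reset: what is moved stays moved. The work goes in short steps, Python scripts to look and compute and a shell command to move; the robot and the scene stay as the last step left them, time stands still between calls to the robot, and variables do not carry over. Pictures are saved under pics/ and viewed, and the job is handed in when it is done.

```bash
mkdir -p pics; cat > h.py <<'E'
import numpy as np, cv2
from rig import bot, vision
def cal(n):
    c=vision.get_calibration(n); R=cv2.Rodrigues(np.array(c["rvec"],float))[0]; t=np.array(c["tvec"],float).ravel()
    return c,R,t
def ray(n,u,v,z,C=None):
    c,R,t=C or cal(n)
    d=R.T@np.array([(u-c["cx"])/c["fx"],(v-c["cy"])/c["fy"],1.]); o=-R.T@t
    return o+d*(z-o[2])/d[2]
def cloud(n,D,C=None):
    c,R,t=C or cal(n)
    v,u=np.mgrid[:480,:640]
    P=np.stack([(u-c["cx"])/c["fx"]*D,(v-c["cy"])/c["fy"]*D,D],-1)
    return (P-t)@R
def snap(n,f):
    C=cal(n); I,D=vision.capture(n); cv2.imwrite("pics/"+f+".png",I[:,:,::-1]); np.savez("pics/"+f,I=I,D=D)
    return I,D,C
E
python3 - <<'E'
from h import *
for n in ("scene","top"): snap(n,n+"1")
s=bot.read_state(); print(s["time_s"],s["position"],s["tcp_rot"],s["opening"],bot.hold_point_z)
E
```

```text
0.1 [0.26228025 0.56652493 0.19936385] [[-9.07374471e-01  4.20321685e-01 -1.11784775e-03]
 [ 4.20323032e-01  9.07373127e-01 -1.59893047e-03]
 [ 3.42239858e-04 -1.92068585e-03 -9.99998097e-01]] 0.9982395340885137 0.0187
```

View pics/scene1.png

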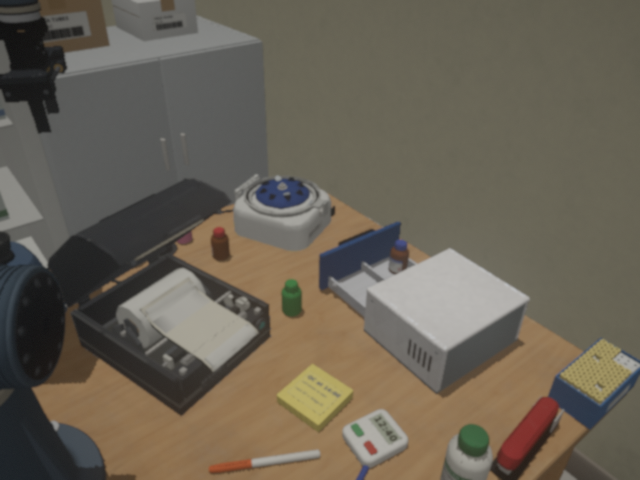

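View pics/top1.png

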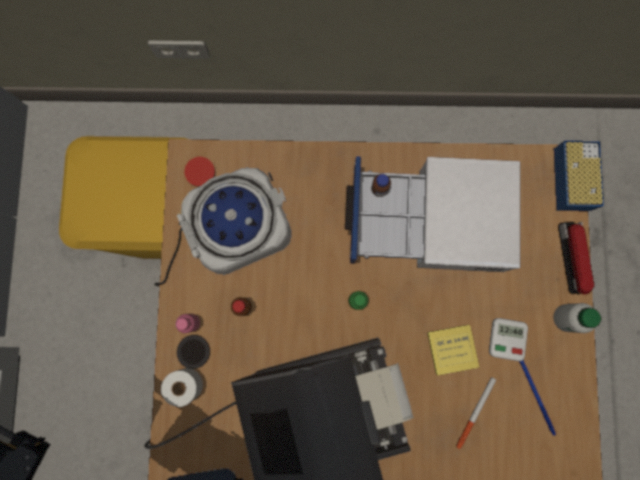

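The scene view shows a brown bottle with a red cap at (220,243), a pink look-alike at (185,237) and a green one at (291,298). In the top view these are at (241,306), (187,323) and (359,300), and the flat red disc at (200,171) is not a bottle. The red-capped brown one fits the description. I'll confirm it in a crop and measure.

```bash
python3 - <<'E'
from h import *
a=np.load("pics/scene1.npz"); b=np.load("pics/top1.npz")
A=cv2.resize(a["I"][215:275,165:265],(700,420),interpolation=cv2.INTER_CUBIC)
cv2.imwrite("pics/cropA.png",A[:,:,::-1])
B=cv2.resize(b["I"][140:340,150:550],(800,400),interpolation=cv2.INTER_CUBIC)
cv2.imwrite("pics/cropB.png",B[:,:,::-1])
I,D=b["I"],b["D"]; C=cal("top"); P=cloud("top",D,C)
hsv=cv2.cvtColor(I,cv2.COLOR_RGB2HSV); H,S,V=cv2.split(hsv)
def blobs(m,nm,amin=30):
    n,l,st,ce=cv2.connectedComponentsWithStats(m.astype(np.uint8))
    for i in range(1,n):
        if st[i,4]>=amin: print(nm,st[i],ce[i].round(1),np.median(P[l==i],0).round(4),P[l==i][:,2].max().round(4))
blobs(((H<8)|(H>172))&(S>150)&(V>90),"red")
blobs((H>105)&(H<130)&(S>120)&(V>40),"blue")
print(ray("top",241,305,.062,C))
# unit roof
m=(P[...,2]>.083)&(P[...,2]<.095); m[:, :400]=0; m[:,540:]=0; m[:140]=0; m[290:]=0
m=cv2.morphologyEx(m.astype(np.uint8),cv2.MORPH_OPEN,np.ones((5,5)))
c=max(cv2.findContours(m,0,2)[0],key=cv2.contourArea); r=cv2.minAreaRect(c)
print("roof",r); q=cv2.boxPoints(r); w=np.array([ray("top",*p,.088,C) for p in q]); print(w, w.mean(0), [np.linalg.norm(w[i]-w[i-1]) for i in range(4)])
# front panel top
m=(H>105)&(H<130)&(S>100)&(V>40)&(P[...,2]>.068)&(P[...,2]<.095); m[:, :330]=0;m[:,375:]=0; 
Q=P[m]; print(len(Q),Q.mean(0)); x=Q[:,0]; f=np.polyfit(x,Q[:,1],1); print("panel y=%.4f x + %.4f"%tuple(f),np.percentile(x,[1,99]),np.percentile(Q[:,1]-np.polyval(f,x),[2,98]))
E
```

```text
red [184 157  31  29 653] [198.6 170.4] [0.6959 0.3765 0.0048] 0.9987
red [572 225  21  67 812] [582.2 257.4] [ 0.5357 -0.3224  0.0456] 0.9987
red [232 300  13  13 131] [237.8 305.9] [0.4397 0.2823 0.0609] 0.065
blue [556 146   8  14  57] [560.2 153.4] [ 0.7299 -0.2996  0.0299] 0.0449
blue [352 159   7 100 290] [355.4 208.8] [0.61   0.0814 0.0793] 0.9987
blue [556 161   9  15  57] [560.4 168.1] [ 0.7029 -0.2998  0.0289] 0.0426
blue [557 174  31  36 257] [565.3 196.1] [ 0.6463 -0.2999  0.0279] 0.9987
blue [378 176  10   9  65] [382.2 179.8] [0.6643 0.0343 0.0732] 0.0779
blue [ 203  188   58   57 1678] [231.2 216.8] [0.5905 0.2941 0.0908] 0.9987
blue [521 362  33  72 177] [537.3 397.1] [ 0.2885 -0.248   0.0077] 0.0126
[0.44142035 0.27660803 0.062     ]
roof ((472.88922119140625, 211.98643493652344), (94.64329528808594, 108.52876281738281), 1.2730300426483154)
[[ 0.5126896  -0.0359307   0.088     ]
 [ 0.7026124  -0.04214157  0.088     ]
 [ 0.70097351 -0.20628593  0.088     ]
 [ 0.51153319 -0.19539175  0.088     ]] [ 0.60695217 -0.11993749  0.088     ] [np.float64(0.15946524886961994), np.float64(0.19002432810898776), np.float64(0.1641525361577353), np.float64(0.1897533072585176)]
410 [0.60870743 0.08107268 0.07913173]
panel y=-0.0371 x + 0.1037 [0.52582733 0.69847498] [-0.00350625  0.00352835]
```

View pics/cropA.png

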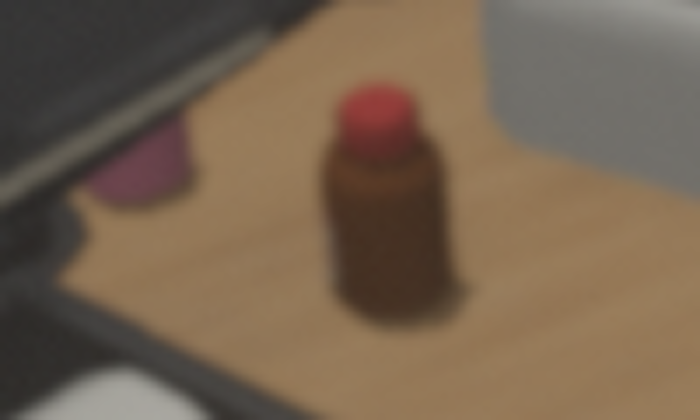

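View pics/cropB.png

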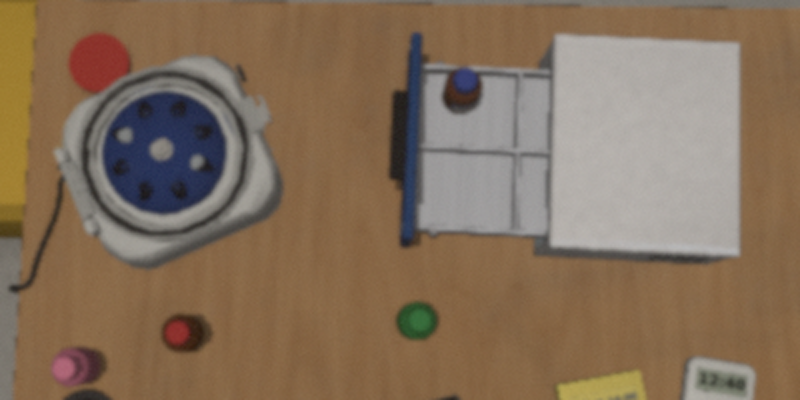

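The crop confirms it: brown body with a red cap at top-view pixel (238,306). Next I check the obstacle heights around the path.

```bash
python3 - <<'E'
from h import *
b=np.load("pics/top1.npz"); C=cal("top"); P=cloud("top",b["D"],C)
print(ray("top",237.8,305.9,.062,C))
P=P[(b["D"]>0)]
print("rows x, cols y: max height mm"); ys=np.arange(.6,-.05,-.04); print("      ",(ys*1000).astype(int))
for x in np.arange(.72,.16,-.04):
    r=[]
    for y in ys:
        m=(abs(P[:,0]-x)<.02)&(abs(P[:,1]-y)<.02); r.append(int(np.percentile(P[m,2],98)*1000) if m.sum()>3 else -99)
    print(int(x*1000),r)
a=np.load("pics/scene1.npz"); C=cal("scene"); P=cloud("scene",a["D"],C); I=a["I"]
H,S,V=cv2.split(cv2.cvtColor(I,cv2.COLOR_RGB2HSV))
m=((H<8)|(H>172))&(S>130)&(V>90); m[:,:205]=0;m[:,235:]=0;m[:225]=0;m[245:]=0
print(m.sum(),P[m].mean(0))
# panel/pocket via scene: white interior floor etc
m=(P[...,2]>.006)&(P[...,2]<.02)&(P[...,0]>.5)&(P[...,0]<.72)&(P[...,1]>-.06)&(P[...,1]<.1)&(S<60)
print(m.sum(),np.percentile(P[m],[2,98],axis=0))
E
```

```text
[0.43978825 0.28208852 0.062     ]
rows x, cols y: max height mm
       [600 559 519 479 439 399 359 319 279 239 199 159 119  79  39   0 -40]
720 [-260, -260, -260, -99, 3, 6, 7, 3, 3, 3, 3, 2, 2, 79, 2, 3, 87]
679 [-260, -259, -259, -99, 2, 7, 8, 81, 80, 67, 3, 3, 3, 81, 74, 52, 89]
639 [-260, -259, -259, -99, 3, 63, 80, 96, 94, 85, 84, 3, 3, 81, 72, 29, 89]
599 [-262, -261, -262, -99, 3, 83, 87, 98, 100, 94, 79, 3, 3, 81, 31, 31, 89]
559 [-283, -283, -99, -99, 3, 55, 84, 96, 96, 90, 67, 3, 3, 81, 14, 30, 90]
519 [-99, -99, -99, -99, 7, 6, 83, 80, 79, 79, 3, 3, 2, 80, 30, 30, 89]
479 [-99, -99, -99, -99, 7, 2, 3, 22, 3, 2, 3, 2, 3, 61, 3, 2, 2]
439 [-99, -99, -99, -99, 3, 42, 43, 3, 62, 3, 3, 3, 3, 62, 43, 3, 2]
399 [-99, -99, -99, -99, 3, 62, 62, 3, 2, 2, 2, 3, 3, 37, 74, 2, 15]
359 [-99, -99, -99, -99, 3, 4, 4, 3, 3, 3, 234, 245, 244, 238, 74, 69, 3]
319 [-99, -99, -99, -99, 3, 52, 52, 3, 163, 199, 233, 245, 245, 242, 76, 74, 3]
279 [-99, -99, 334, 335, 3, 52, 52, 7, 156, 191, 228, 244, 245, 243, 243, 74, 2]
239 [-99, -99, 336, 336, 3, 2, 6, 7, 3, 184, 218, 242, 245, 244, 241, 74, 2]
199 [-99, -99, -99, 297, 6, 7, 4, 2, 2, 174, 208, 239, 246, 244, 236, 74, 2]
82 [0.43679403 0.2772552  0.0597931 ]
1404 [[ 0.51600472 -0.04895682  0.00858869]
 [ 0.67274467  0.07899385  0.01924817]]
```

```bash
python3 -m handwheel '[{"hand":1,"dx":4,"dz":1},{"hand":1,"dx":4,"dz":1},{"hand":1,"dx":4,"dy":-2,"wz":0.07},{"hand":1,"dx":3,"dy":-3,"wz":0.07},{"hand":1,"dx":2,"dy":-4,"wz":0.07},{"hand":1,"dy":-4,"wz":0.07},{"hand":1,"dy":-4,"wz":0.07},{"hand":1,"dy":-4,"wz":0.07},{"hand":1,"dy":-4},{"hand":1}]' | tail -5
python3 - <<'E'
from h import *
s=bot.read_state(); print(s["time_s"],s["position"],s["tcp_rot"].__repr__(),s["force"],s["joint_positions"])
snap("wrist","w1");snap("scene","s2")
E
```

```text
0.1 [0.26228025 0.56652493 0.19936385] array([[-9.07374471e-01,  4.20321685e-01, -1.11784775e-03],
       [ 4.20323032e-01,  9.07373127e-01, -1.59893047e-03],
       [ 3.42239858e-04, -1.92068585e-03, -9.99998097e-01]]) [ 0.6617351  -0.96593943  0.79591068] [ 5.49160141e+01  3.02734441e+01  8.21504428e+01 -2.65153334e-04
  6.76878935e+01 -1.02289187e+01]invalid input
```

View pics/w1.png

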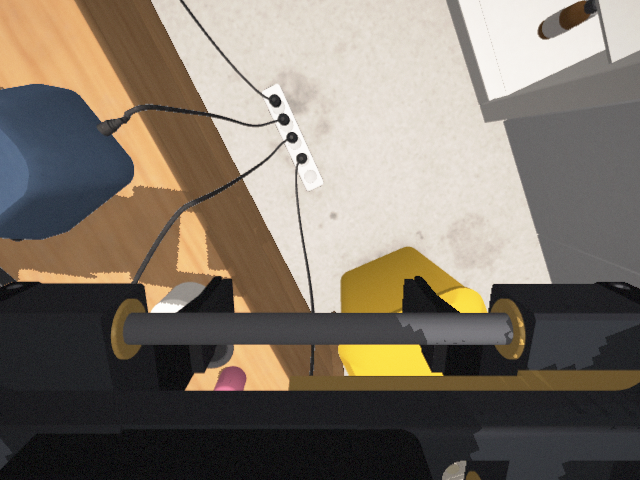

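View pics/s2.png

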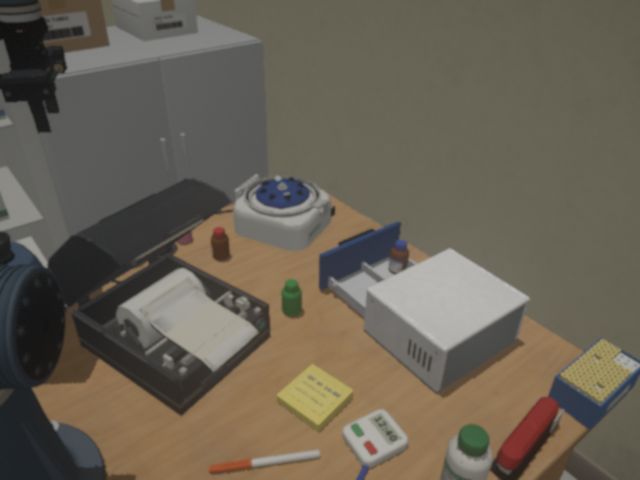

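The call was refused and nothing moved. Both pictures show the start pose, so I'll give every field explicitly.

```bash
python3 -m handwheel '[{"hand":1,"dx":4,"dy":0,"dz":1,"wx":0,"wy":0,"wz":0},{"hand":1,"dx":4,"dy":0,"dz":1,"wx":0,"wy":0,"wz":0},{"hand":1,"dx":4,"dy":-2,"dz":0,"wx":0,"wy":0,"wz":0.07},{"hand":1,"dx":3,"dy":-3,"dz":0,"wx":0,"wy":0,"wz":0.07},{"hand":1,"dx":2,"dy":-4,"dz":0,"wx":0,"wy":0,"wz":0.07},{"hand":1,"dx":0,"dy":-4,"dz":0,"wx":0,"wy":0,"wz":0.07},{"hand":1,"dx":0,"dy":-4,"dz":0,"wx":0,"wy":0,"wz":0.07},{"hand":1,"dx":0,"dy":-4,"dz":0,"wx":0,"wy":0,"wz":0.07},{"hand":1,"dx":0,"dy":-4,"dz":0,"wx":0,"wy":0,"wz":0},{"hand":1,"dx":0,"dy":0,"dz":0,"wx":0,"wy":0,"wz":0}]' | tail -5
python3 - <<'E'
from h import *
s=bot.read_state(); print(s["time_s"],s["position"],s["tcp_rot"].__repr__(),s["force"],s["joint_positions"])
snap("wrist","w2");snap("scene","s3")
E
```

```text
time_s: 1.2
position: [0.4317, 0.3129, 0.2199]
tcp_rot: [[-1.0, 0.018, -0.003], [0.018, 1.0, -0.003], [0.003, -0.003, -1.0]]
force: [0.7, 0.4, -0.4]
opening: 1.0
1.2 [0.43167303 0.31285753 0.21993816] array([[-0.9998338 ,  0.01804208, -0.0026174 ],
       [ 0.01804938,  0.9998332 , -0.00279123],
       [ 0.00256661, -0.00283801, -0.99999268]]) [ 0.65837361  0.44089898 -0.41875102] [ 23.96921808  21.85112295  93.769573    -0.09434405  64.58133754
 -64.95613242]
```

View pics/w2.png

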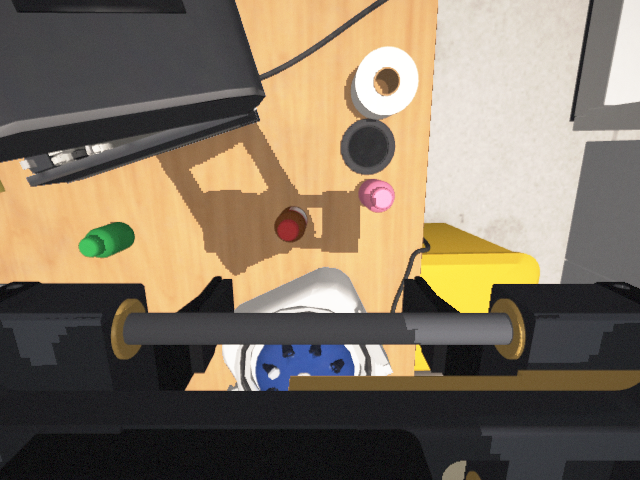

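View pics/s3.png

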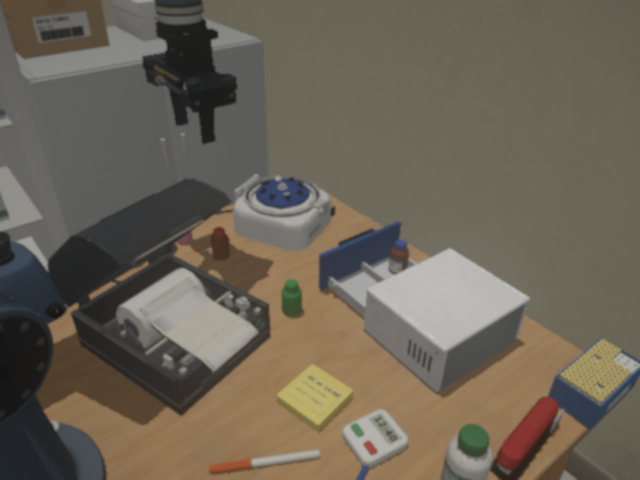

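The wrist view shows the red bottle at (290,228), pink at (378,197), green at (105,240), and the rotor device at the bottom. I'll refine the bottle's position and check where the camera sits against the lid.

```bash
python3 - <<'E'
from h import *
b=np.load("pics/w2.npz"); I,D=b["I"],b["D"]; C=cal("wrist"); P=cloud("wrist",D,C)
print("cam",-C[1].T@C[2],"fwd",C[1][2])
H,S,V=cv2.split(cv2.cvtColor(I,cv2.COLOR_RGB2HSV))
m=((H<8)|(H>172))&(S>150)&(V>60); m[:, :260]=0;m[:,320:]=0;m[:200]=0;m[260:]=0
v,u=np.nonzero(m&(P[...,2]>.055)); print(len(u),u.mean(),v.mean(),ray("wrist",u.mean(),v.mean(),.062,C),np.median(P[m&(P[...,2]>.058)],0))
body=(P[...,2]>.008)&(P[...,2]<.07)&(abs(P[...,0]-.44)<.04)&(abs(P[...,1]-.28)<.04)
Q=P[body];print(np.percentile(Q,[1,99],axis=0))
# lid corner height near
m=(P[...,2]>.1)&(P[...,2]<.26)&(P[...,0]<.42); Q=P[m]; print("lid max x, y",np.percentile(Q[:,0],99.5),np.percentile(Q[:,1],99.5), Q[Q[:,0]>.36].max(0))
E
```

```text
cam [0.35923985 0.31802464 0.40596579] fwd [ 0.26837715 -0.00438836 -0.96330392]
361 287.4293628808864 230.06925207756234 [0.44040911 0.2854758  0.062     ] [0.44050419 0.2853774  0.06275897]
[[0.42469788 0.27050113 0.0114013 ]
 [0.45642914 0.30298717 0.0645911 ]]
lid max x, y 0.35996744287001337 0.27525884515068305 [0.3642083  0.14834314 0.21443769]
```

```bash
python3 -m handwheel '[{"hand":1,"dx":0.4,"dy":-1.4,"dz":0,"wx":0,"wy":0,"wz":0},{"hand":1,"dx":0.4,"dy":-1.4,"dz":-2,"wx":0,"wy":0,"wz":0},{"hand":1,"dx":0,"dy":0,"dz":-3,"wx":0,"wy":0,"wz":0},{"hand":1,"dx":0,"dy":0,"dz":-3,"wx":0,"wy":0,"wz":0},{"hand":1,"dx":0,"dy":0,"dz":-2,"wx":0,"wy":0,"wz":0},{"hand":1,"dx":0,"dy":0,"dz":-1,"wx":0,"wy":0,"wz":0},{"hand":1,"dx":0,"dy":0,"dz":0,"wx":0,"wy":0,"wz":0}]' | tail -5
python3 - <<'E'
from h import *
snap("scene","s4")
E
```

```text
time_s: 2.0
position: [0.44, 0.2891, 0.1089]
tcp_rot: [[-1.0, 0.013, -0.003], [0.013, 1.0, -0.001], [0.003, -0.001, -1.0]]
force: [0.5, 0.4, 1.4]
opening: 1.002
```

View pics/s4.png

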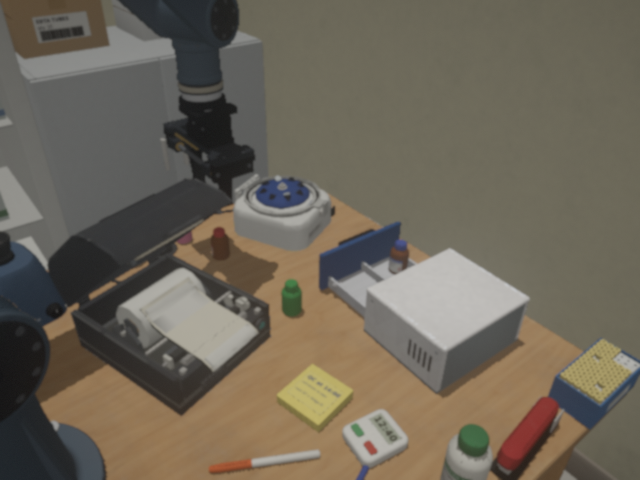

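The gripper is above the bottle and the arm is well clear of the lid. I'll descend and grip.

```bash
python3 -m handwheel '[{"hand":1,"dx":0,"dy":-0.4,"dz":-2,"wx":0,"wy":0,"wz":0},{"hand":1,"dx":0,"dy":0,"dz":-2,"wx":0,"wy":0,"wz":0},{"hand":1,"dx":0,"dy":0,"dz":-2,"wx":0,"wy":0,"wz":0},{"hand":1,"dx":0,"dy":0,"dz":-2,"wx":0,"wy":0,"wz":0},{"hand":1,"dx":0,"dy":0,"dz":-0.9,"wx":0,"wy":0,"wz":0},{"hand":1,"dx":0,"dy":0,"dz":0,"wx":0,"wy":0,"wz":0},{"hand":1,"dx":0,"dy":0,"dz":0,"wx":0,"wy":0,"wz":0}]' | tail -5
python3 -m handwheel '[{"hand":-1,"dx":0,"dy":0,"dz":0,"wx":0,"wy":0,"wz":0},{"hand":-1,"dx":0,"dy":0,"dz":0,"wx":0,"wy":0,"wz":0},{"hand":-1,"dx":0,"dy":0,"dz":0,"wx":0,"wy":0,"wz":0},{"hand":-1,"dx":0,"dy":0,"dz":0,"wx":0,"wy":0,"wz":0},{"hand":-1,"dx":0,"dy":0,"dz":0,"wx":0,"wy":0,"wz":0},{"hand":-1,"dx":0,"dy":0,"dz":0,"wx":0,"wy":0,"wz":0},{"hand":-1,"dx":0,"dy":0,"dz":0,"wx":0,"wy":0,"wz":0}]' | tail -5
```

```text
time_s: 2.75
position: [0.4416, 0.2855, 0.0222]
tcp_rot: [[-1.0, 0.014, 0.002], [0.014, 1.0, 0.001], [-0.002, 0.001, -1.0]]
force: [-0.3, -0.1, 0.5]
opening: 0.998
time_s: 3.45
position: [0.4406, 0.2851, 0.0212]
tcp_rot: [[-1.0, 0.014, -0.0], [0.014, 1.0, -0.0], [0.0, -0.0, -1.0]]
force: [0.6, -0.3, 0.2]
opening: 0.448
```

```bash
python3 -m handwheel '[{"hand":-1,"dx":0,"dy":0,"dz":0,"wx":0,"wy":0,"wz":0},{"hand":-1,"dx":0,"dy":0,"dz":0,"wx":0,"wy":0,"wz":0},{"hand":-1,"dx":0,"dy":0,"dz":0,"wx":0,"wy":0,"wz":0},{"hand":-1,"dx":0,"dy":0,"dz":0,"wx":0,"wy":0,"wz":0}]' | tail -5
python3 -m handwheel '[{"hand":-1,"dx":0,"dy":0,"dz":1,"wx":0,"wy":0,"wz":0},{"hand":-1,"dx":0,"dy":0,"dz":2,"wx":0,"wy":0,"wz":0},{"hand":-1,"dx":0,"dy":0,"dz":3,"wx":0,"wy":0,"wz":0},{"hand":-1,"dx":0,"dy":0,"dz":3,"wx":0,"wy":0,"wz":0},{"hand":-1,"dx":0,"dy":0,"dz":3,"wx":0,"wy":0,"wz":0},{"hand":-1,"dx":0,"dy":0,"dz":0,"wx":0,"wy":0,"wz":0}]' | tail -5
python3 - <<'E'
from h import *
snap("scene","s5")
I,D,C=snap("wrist","w5")
E
```

```text
time_s: 3.85
position: [0.4406, 0.2851, 0.0212]
tcp_rot: [[-1.0, 0.014, -0.0], [0.014, 1.0, -0.0], [0.0, -0.0, -1.0]]
force: [1.3, -0.3, -1.5]
opening: 0.329
time_s: 4.45
position: [0.4435, 0.2864, 0.1458]
tcp_rot: [[-1.0, 0.014, 0.009], [0.014, 1.0, 0.003], [-0.009, 0.004, -1.0]]
force: [-0.1, -0.3, -0.5]
opening: 0.328
```

View pics/s5.png

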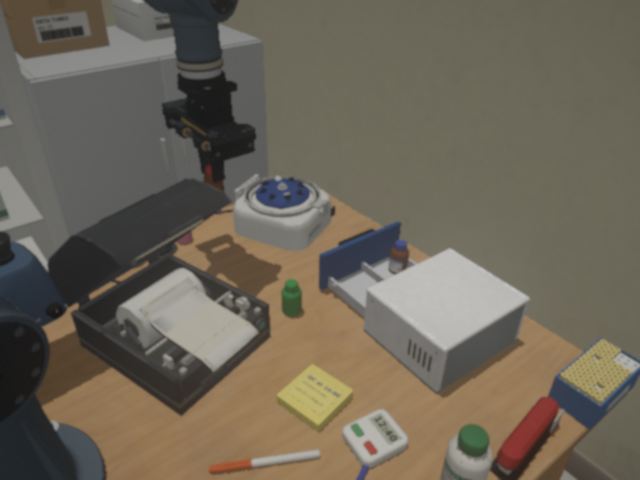

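View pics/w5.png

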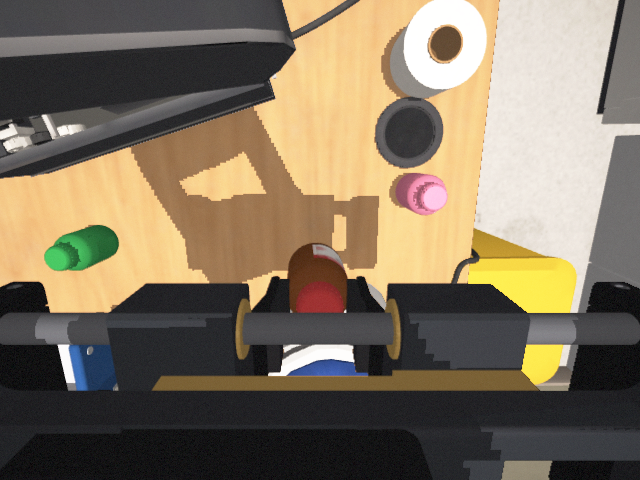

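Gripped: the bottle is upright between the pads at (318,280) in the wrist view. Now I raise it clear of the lid, carry it across and turn it.

```bash
python3 -m handwheel '[{"hand":-1,"dx":1,"dy":0,"dz":3,"wx":0,"wy":0,"wz":0},{"hand":-1,"dx":1,"dy":-1,"dz":2.5,"wx":0,"wy":0,"wz":-0.1},{"hand":-1,"dx":1,"dy":-2,"dz":0,"wx":0,"wy":0,"wz":-0.13},{"hand":-1,"dx":1,"dy":-2,"dz":0,"wx":0,"wy":0,"wz":-0.13},{"hand":-1,"dx":1,"dy":-2,"dz":0,"wx":0,"wy":0,"wz":-0.13},{"hand":-1,"dx":1,"dy":-2,"dz":0,"wx":0,"wy":0,"wz":-0.13},{"hand":-1,"dx":1,"dy":-2,"dz":0,"wx":0,"wy":0,"wz":-0.13},{"hand":-1,"dx":1,"dy":-2,"dz":0,"wx":0,"wy":0,"wz":-0.13},{"hand":-1,"dx":1,"dy":-2,"dz":0,"wx":0,"wy":0,"wz":-0.13},{"hand":-1,"dx":1,"dy":-2,"dz":0,"wx":0,"wy":0,"wz":-0.13}]' | tail -5
python3 -m handwheel '[{"hand":-1,"dx":1,"dy":-2,"dz":0,"wx":0,"wy":0,"wz":-0.13},{"hand":-1,"dx":1,"dy":-2,"dz":0,"wx":0,"wy":0,"wz":-0.13},{"hand":-1,"dx":1,"dy":-2,"dz":0,"wx":0,"wy":0,"wz":-0.13},{"hand":-1,"dx":0,"dy":-1,"dz":0,"wx":0,"wy":0,"wz":-0.06},{"hand":-1,"dx":0,"dy":0,"dz":0,"wx":0,"wy":0,"wz":0},{"hand":-1,"dx":0,"dy":0,"dz":0,"wx":0,"wy":0,"wz":0}]' | tail -5
python3 - <<'E'
from h import *
snap("top","t6");snap("scene","s6"); snap("wrist","w6")
E
```

```text
time_s: 5.55
position: [0.5397, 0.1142, 0.1945]
tcp_rot: [[-0.4, 0.917, -0.004], [0.917, 0.4, -0.0], [0.002, -0.004, -1.0]]
force: [-0.4, 0.0, -1.0]
opening: 0.329
time_s: 6.15
position: [0.5696, 0.0454, 0.195]
tcp_rot: [[0.032, 0.999, -0.003], [0.999, -0.032, 0.001], [0.001, -0.003, -1.0]]
force: [0.4, -0.0, -0.1]
opening: 0.333
```

View pics/w6.png

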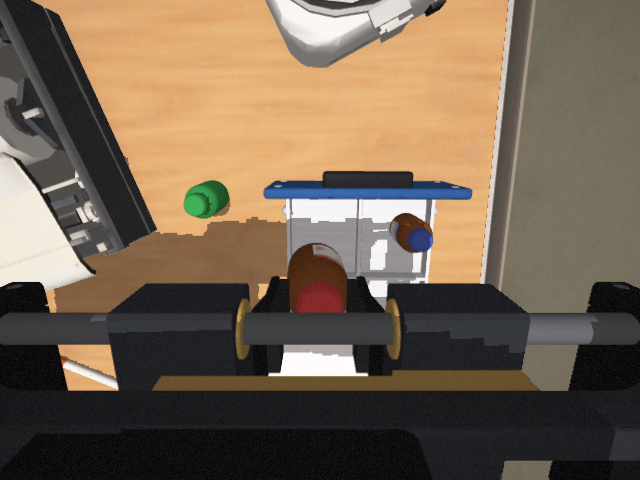

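View pics/s6.png

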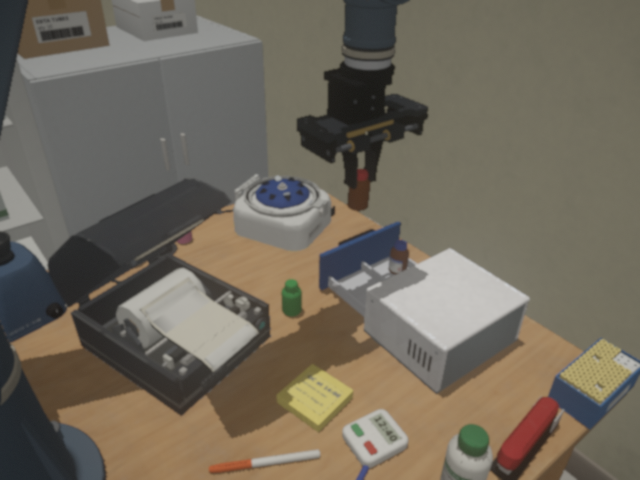

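The wrist view shows the panel from (265,190) to (471,190), the ledge at (368,179), the middle wall at u≈360, and the blue bottle at (412,235). I'll measure the pocket from this view.

```bash
python3 - <<'E'
from h import *
b=np.load("pics/w6.npz"); I,D=b["I"],b["D"]; C=cal("wrist"); P=cloud("wrist",D,C)
H,S,V=cv2.split(cv2.cvtColor(I,cv2.COLOR_RGB2HSV))
m=(H>103)&(H<130)&(S>120)&(V>40); m[:175]=0;m[205:]=0;m[:,:255]=0;m[:,480:]=0
Q=P[m&(P[...,2]>.074)&(P[...,2]<.086)]; f=np.polyfit(Q[:,0],Q[:,1],1)
print("panel top",len(Q),"x",np.percentile(Q[:,0],[.5,99.5]),"line",f,np.percentile(Q[:,1]-np.polyval(f,Q[:,0]),[2,50,98]))
L=(V<60)&(P[...,2]>.06)&(P[...,2]<.08); L[:165]=0;L[195:]=0;L[:,:310]=0;L[:,425:]=0
Q=P[L];print("ledge",len(Q),np.percentile(Q,[1,50,99],axis=0))
W=(P[...,2]>.024)&(P[...,2]<.036)&(S<60); W[:195]=0;W[280:]=0;W[:,:275]=0;W[:,445:]=0
for lo,hi in ((275,300),(345,372),(420,445)):
    w=W.copy();w[:,:lo]=0;w[:,hi:]=0;Q=P[w]
    if len(Q): print("wall",len(Q),np.percentile(Q,[5,50,95],axis=0).round(4).tolist())
m=(H>105)&(H<130)&(S>120); m[:215]=0;m[262:]=0;m[:,:395]=0;m[:,445:]=0;print("bluecap",np.median(P[m],0))
m=((H<8)|(H>172))&(S>150)&(V>60);m[:250]=0;m[320:]=0;print("redcap",P[m].min(0),np.median(P[m],0),P[m].max(0))
b=np.load("pics/t6.npz");
E
```

```text
panel top 2216 x [0.52543337 0.70364909] line [-0.03690784  0.10303753] [-0.00456009  0.00010389  0.00410982]
ledge 1409 [[0.57649822 0.08402478 0.07476752]
 [0.61501464 0.09145884 0.07725381]
 [0.65293138 0.09858223 0.07895876]]
wall 296 [[0.5347, 0.0043, 0.027], [0.5379, 0.0416, 0.0311], [0.5404, 0.0668, 0.0326]]
wall 415 [[0.6055, -0.0184, 0.0252], [0.6124, 0.0177, 0.031], [0.622, 0.0626, 0.0324]]
wall 366 [[0.6836, -0.0203, 0.025], [0.6866, 0.0222, 0.0309], [0.6908, 0.0614, 0.0325]]
bluecap [0.66409439 0.03468394 0.07471518]
redcap [0.55895425 0.03877649 0.20400681] [0.57084908 0.05315297 0.23754365] [0.58309132 0.11942163 0.38135661]
```

The pocket centre comes out at about (0.575, 0.031). The wall tops agree with it (0.538 and 0.612). Lowering now.

```bash
python3 -m handwheel '[{"hand":-1,"dx":0.2,"dy":-0.7,"dz":0,"wx":0,"wy":0,"wz":0},{"hand":-1,"dx":0.2,"dy":-0.7,"dz":-1,"wx":0,"wy":0,"wz":0},{"hand":-1,"dx":0,"dy":0,"dz":-3,"wx":0,"wy":0,"wz":0},{"hand":-1,"dx":0,"dy":0,"dz":-3,"wx":0,"wy":0,"wz":0},{"hand":-1,"dx":0,"dy":0,"dz":-3,"wx":0,"wy":0,"wz":0},{"hand":-1,"dx":0,"dy":0,"dz":-2,"wx":0,"wy":0,"wz":0},{"hand":-1,"dx":0,"dy":0,"dz":-1.5,"wx":0,"wy":0,"wz":0},{"hand":-1,"dx":0,"dy":0,"dz":-1,"wx":0,"wy":0,"wz":0},{"hand":-1,"dx":0,"dy":0,"dz":0,"wx":0,"wy":0,"wz":0},{"hand":-1,"dx":0,"dy":0,"dz":0,"wx":0,"wy":0,"wz":0}]' | tail -5
python3 - <<'E'
from h import *
snap("scene","s7"); I,D,C=snap("top","t7")
cv2.imwrite("pics/s7c.png",cv2.resize(np.load("pics/s7.npz")["I"][180:340,300:480],(720,560),interpolation=cv2.INTER_CUBIC)[:,:,::-1])
E
```

```text
time_s: 7.3
position: [0.575, 0.0309, 0.0514]
tcp_rot: [[0.033, 0.999, 0.0], [0.999, -0.033, -0.0], [-0.0, 0.0, -1.0]]
force: [0.1, -0.2, -1.3]
opening: 0.328
```

View pics/s7c.png

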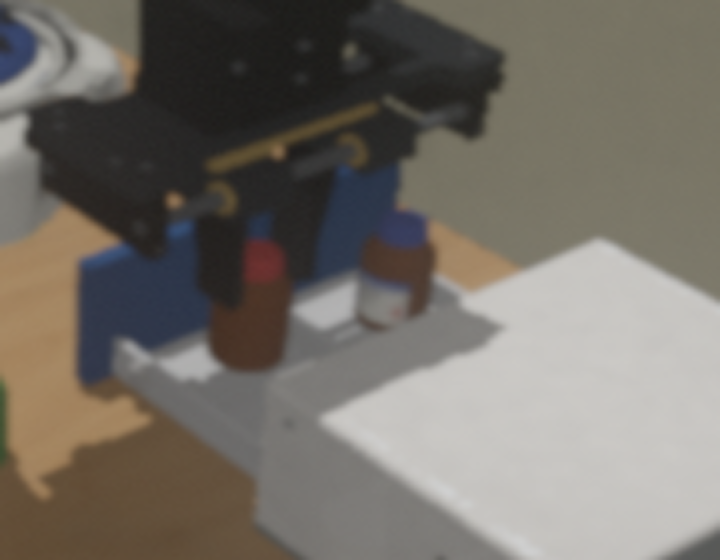

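The bottle hangs upright over the near pocket with the fingers clear of the panel. I'll lower the last 18 mm slowly.

```bash
python3 -m handwheel '[{"hand":-1,"dx":0,"dy":0,"dz":-0.6,"wx":0,"wy":0,"wz":0},{"hand":-1,"dx":0,"dy":0,"dz":-0.5,"wx":0,"wy":0,"wz":0},{"hand":-1,"dx":0,"dy":0,"dz":-0.3,"wx":0,"wy":0,"wz":0},{"hand":-1,"dx":0,"dy":0,"dz":-0.2,"wx":0,"wy":0,"wz":0},{"hand":-1,"dx":0,"dy":0,"dz":0,"wx":0,"wy":0,"wz":0},{"hand":-1,"dx":0,"dy":0,"dz":0,"wx":0,"wy":0,"wz":0}]' | tail -5
```

```text
time_s: 8.0
position: [0.5747, 0.0311, 0.0352]
tcp_rot: [[0.033, 0.999, -0.0], [0.999, -0.033, 0.0], [0.0, -0.0, -1.0]]
force: [1.3, -0.1, 0.5]
opening: 0.329
```

```bash
python3 -m handwheel '[{"hand":-1,"dx":0,"dy":0,"dz":-0.1,"wx":0,"wy":0,"wz":0},{"hand":-1,"dx":0,"dy":0,"dz":-0.1,"wx":0,"wy":0,"wz":0},{"hand":-1,"dx":0,"dy":0,"dz":0,"wx":0,"wy":0,"wz":0},{"hand":-1,"dx":0,"dy":0,"dz":0,"wx":0,"wy":0,"wz":0}]' | tail -5
```

```text
time_s: 8.4
position: [0.5746, 0.0311, 0.0333]
tcp_rot: [[0.033, 0.999, -0.0], [0.999, -0.033, -0.0], [-0.0, -0.0, -1.0]]
force: [1.2, 0.1, -0.6]
opening: 0.33
```

```bash
python3 -m handwheel '[{"hand":-0.1,"dx":0,"dy":0,"dz":0,"wx":0,"wy":0,"wz":0},{"hand":0,"dx":0,"dy":0,"dz":0,"wx":0,"wy":0,"wz":0},{"hand":0.1,"dx":0,"dy":0,"dz":0,"wx":0,"wy":0,"wz":0},{"hand":0.15,"dx":0,"dy":0,"dz":0,"wx":0,"wy":0,"wz":0},{"hand":0.15,"dx":0,"dy":0,"dz":0,"wx":0,"wy":0,"wz":0},{"hand":0.15,"dx":0,"dy":0,"dz":0,"wx":0,"wy":0,"wz":0}]' | tail -5
python3 - <<'E'
from h import *
I,D,C=snap("wrist","w8"); s=np.array(vision.capture("scene")[0])
cv2.imwrite("pics/s8c.png",cv2.resize(s[180:340,300:480],(720,560),interpolation=cv2.INTER_CUBIC)[:,:,::-1])
E
```

```text
time_s: 9.0
position: [0.5747, 0.0311, 0.0333]
tcp_rot: [[0.033, 0.999, 0.0], [0.999, -0.033, -0.0], [-0.0, 0.0, -1.0]]
force: [0.3, -0.3, 0.6]
opening: 0.571
```

View pics/s8c.png

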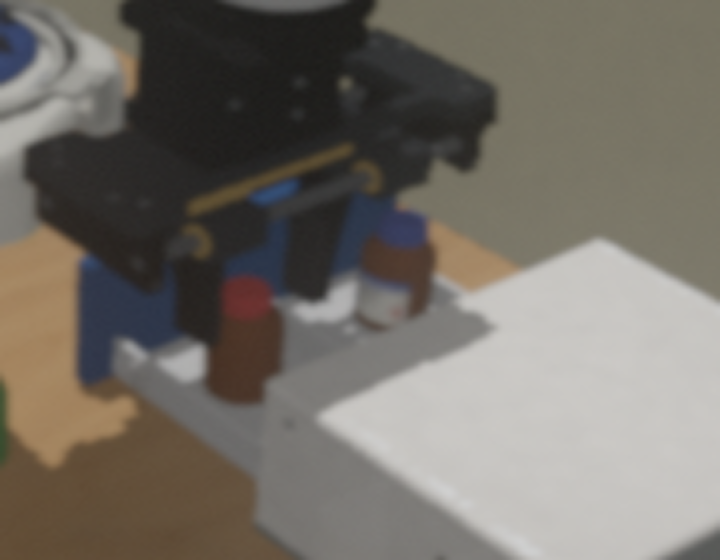

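View pics/w8.png

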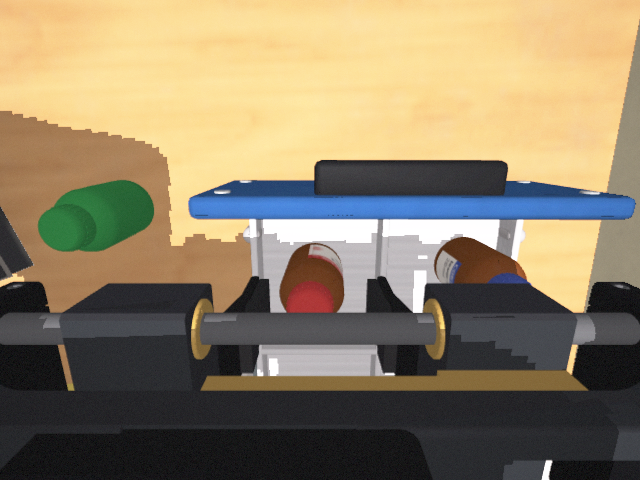

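It is released and standing. I'll retract straight up and check.

```bash
python3 -m handwheel '[{"hand":0.15,"dx":0,"dy":0,"dz":0.5,"wx":0,"wy":0,"wz":0},{"hand":0.15,"dx":0,"dy":0,"dz":1.5,"wx":0,"wy":0,"wz":0},{"hand":0.15,"dx":0,"dy":0,"dz":3,"wx":0,"wy":0,"wz":0},{"hand":0.15,"dx":0,"dy":0,"dz":4,"wx":0,"wy":0,"wz":0},{"hand":0.15,"dx":0,"dy":0,"dz":4,"wx":0,"wy":0,"wz":0},{"hand":-1,"dx":0,"dy":3,"dz":3,"wx":0,"wy":0,"wz":0},{"hand":-1,"dx":0.5,"dy":4,"dz":0,"wx":0,"wy":0,"wz":0},{"hand":-1,"dx":1,"dy":4,"dz":0,"wx":0,"wy":0,"wz":0},{"hand":-1,"dx":1,"dy":4,"dz":0,"wx":0,"wy":0,"wz":0},{"hand":-1,"dx":1,"dy":2,"dz":0,"wx":0,"wy":0,"wz":0}]' | tail -5
python3 - <<'E'
from h import *
I,D,C=snap("top","t9");P=cloud("top",D,C)
H,S,V=cv2.split(cv2.cvtColor(I,cv2.COLOR_RGB2HSV))
m=((H<8)|(H>172))&(S>130)&(V>80)&(P[...,0]>.5)&(P[...,0]<.66)&(P[...,1]>-.03)&(P[...,1]<.08); print("red cap",m.sum(),np.median(P[m],0))
m=(H>105)&(H<130)&(S>120)&(P[...,0]>.63)&(P[...,0]<.7)&(P[...,1]>0)&(P[...,1]<.06); print("blue cap",m.sum(),np.median(P[m],0))
snap("scene","s9")
cv2.imwrite("pics/c9.png",np.hstack([cv2.resize(I[150:290,330:470],(400,400),interpolation=cv2.INTER_CUBIC),cv2.resize(np.load("pics/s9.npz")["I"][180:320,300:440],(400,400),interpolation=cv2.INTER_CUBIC)])[:,:,::-1])
E
```

```text
time_s: 10.1
position: [0.6094, 0.2045, 0.1939]
tcp_rot: [[0.03, 1.0, 0.001], [1.0, -0.03, 0.001], [0.001, 0.001, -1.0]]
force: [0.3, -0.4, -0.4]
opening: 0.205
red cap 148 [0.56930858 0.03279957 0.07216016]
blue cap 60 [0.66470859 0.03414753 0.07305558]
```

View pics/c9.png

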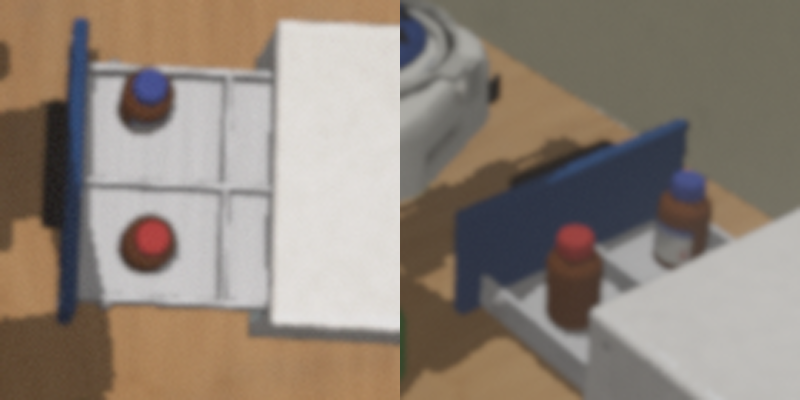

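View pics/s9.png

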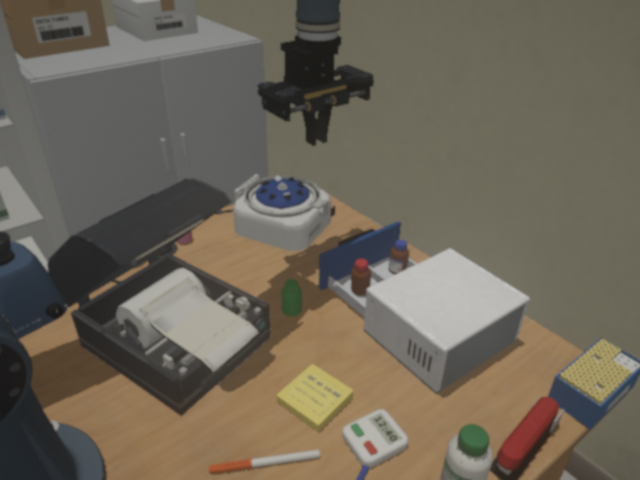

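Both bottles stand in their pockets. The red cap at (0.569, 0.033) is within 6 mm of the pocket centre. Next I shut the fingers and come down in front of the ledge.

```bash
python3 -m handwheel '[{"hand":-1,"dx":0.4,"dy":-3,"dz":0,"wx":0,"wy":0,"wz":0},{"hand":-1,"dx":0.3,"dy":-3,"dz":0,"wx":0,"wy":0,"wz":0},{"hand":-1,"dx":0,"dy":-0.8,"dz":-1,"wx":0,"wy":0,"wz":0},{"hand":-1,"dx":0,"dy":0,"dz":-3,"wx":0,"wy":0,"wz":0},{"hand":-1,"dx":0,"dy":0,"dz":-3,"wx":0,"wy":0,"wz":0},{"hand":-1,"dx":0,"dy":0,"dz":-3,"wx":0,"wy":0,"wz":0},{"hand":-1,"dx":0,"dy":0,"dz":-2,"wx":0,"wy":0,"wz":0},{"hand":-1,"dx":0,"dy":0,"dz":-1.5,"wx":0,"wy":0,"wz":0},{"hand":-1,"dx":0,"dy":0,"dz":0,"wx":0,"wy":0,"wz":0},{"hand":-1,"dx":0,"dy":0,"dz":0,"wx":0,"wy":0,"wz":0}]' | tail -5
python3 - <<'E'
from h import *
s,_,_=snap("scene","s10"); snap("wrist","w10")
cv2.imwrite("pics/s10c.png",cv2.resize(s[140:340,240:480],(720,600),interpolation=cv2.INTER_CUBIC)[:,:,::-1])
E
```

```text
time_s: 11.2
position: [0.6168, 0.133, 0.0585]
tcp_rot: [[0.033, 0.999, 0.0], [0.999, -0.033, 0.0], [0.0, 0.0, -1.0]]
force: [-0.4, 0.8, 0.6]
opening: 0.002
```

View pics/s10c.png

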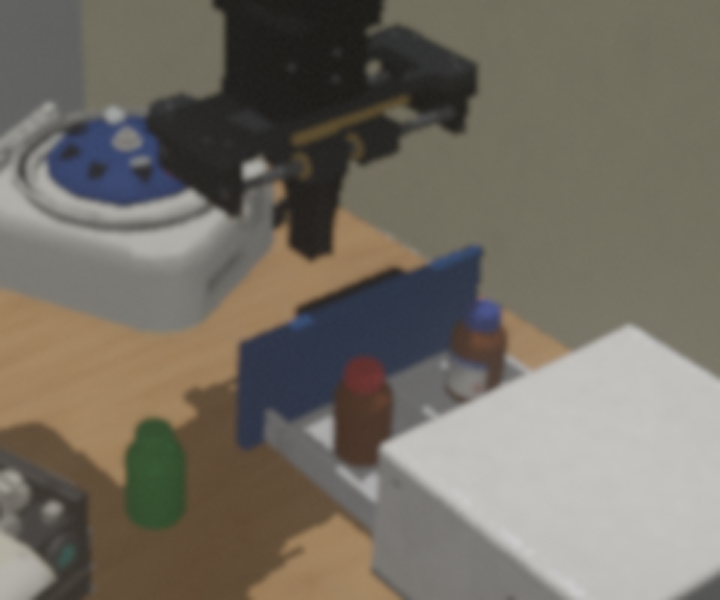

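View pics/w10.png

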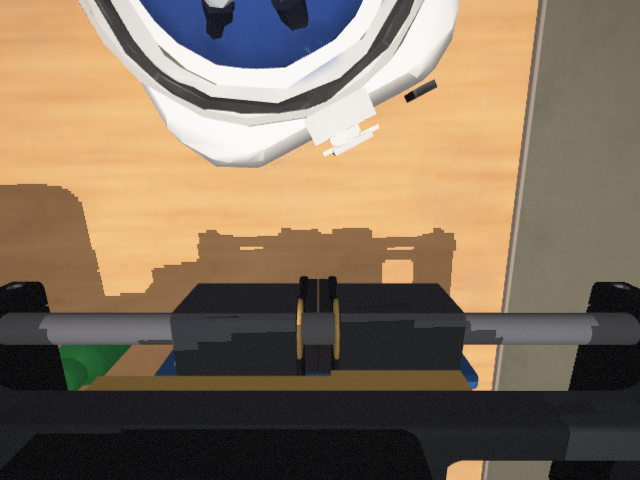

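The shut fingers are in front of the ledge and clear of the device. I'll approach slowly.

```bash
python3 -m handwheel '[{"hand":-1,"dx":0,"dy":-0.5,"dz":-0.4,"wx":0,"wy":0,"wz":0},{"hand":-1,"dx":0,"dy":-0.5,"dz":-0.2,"wx":0,"wy":0,"wz":0},{"hand":-1,"dx":0,"dy":-0.3,"dz":0,"wx":0,"wy":0,"wz":0},{"hand":-1,"dx":0,"dy":-0.3,"dz":0,"wx":0,"wy":0,"wz":0},{"hand":-1,"dx":0,"dy":-0.3,"dz":0,"wx":0,"wy":0,"wz":0},{"hand":-1,"dx":0,"dy":-0.3,"dz":0,"wx":0,"wy":0,"wz":0},{"hand":-1,"dx":0,"dy":-0.3,"dz":0,"wx":0,"wy":0,"wz":0},{"hand":-1,"dx":0,"dy":-0.3,"dz":0,"wx":0,"wy":0,"wz":0}]' | tail -5
```

```text
time_s: 12.1
position: [0.6166, 0.1054, 0.0523]
tcp_rot: [[0.033, 0.999, -0.0], [0.999, -0.033, 0.001], [0.001, -0.0, -1.0]]
force: [0.2, 1.4, 0.2]
opening: 0.009
```

```bash
python3 -m handwheel '[{"hand":-1,"dx":0,"dy":-0.3,"dz":0,"wx":0,"wy":0,"wz":0},{"hand":-1,"dx":0,"dy":-0.3,"dz":0,"wx":0,"wy":0,"wz":0},{"hand":-1,"dx":0,"dy":-0.4,"dz":0,"wx":0,"wy":0,"wz":0},{"hand":-1,"dx":-0.1,"dy":-0.4,"dz":0,"wx":0,"wy":0,"wz":0},{"hand":-1,"dx":0,"dy":-0.4,"dz":0,"wx":0,"wy":0,"wz":0},{"hand":-1,"dx":0,"dy":-0.4,"dz":0,"wx":0,"wy":0,"wz":0},{"hand":-1,"dx":0,"dy":-0.4,"dz":0,"wx":0,"wy":0,"wz":0},{"hand":-1,"dx":-0.1,"dy":-0.4,"dz":0,"wx":0,"wy":0,"wz":0}]' | tail -5
python3 - <<'E'
from h import *
s,_,_=snap("scene","s11")
cv2.imwrite("pics/s11c.png",cv2.resize(s[140:340,240:480],(720,600),interpolation=cv2.INTER_CUBIC)[:,:,::-1])
E
```

```text
time_s: 12.9
position: [0.6153, 0.0747, 0.0523]
tcp_rot: [[0.033, 0.999, 0.001], [0.999, -0.033, -0.0], [-0.0, 0.001, -1.0]]
force: [2.0, 2.2, 0.5]
opening: 0.002
```

View pics/s11c.png

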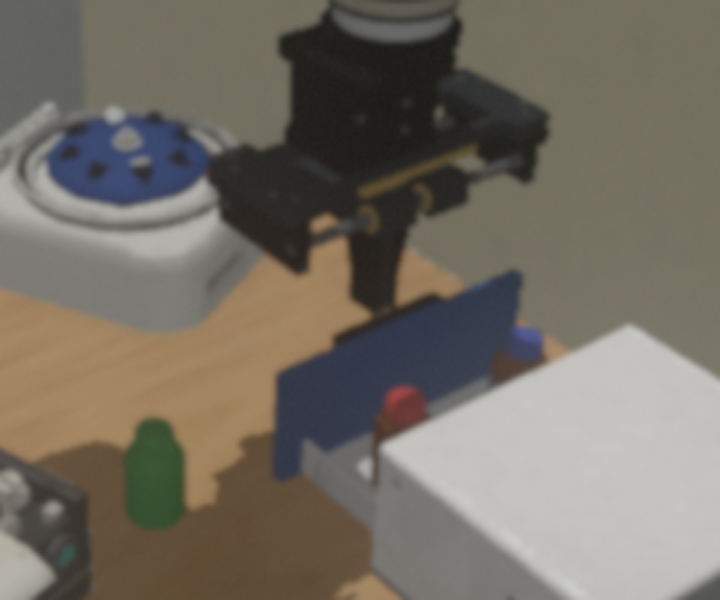

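The drawer is moving under about 2 N with both bottles upright, so I continue.

```bash
python3 -m handwheel '[{"hand":-1,"dx":0,"dy":-0.4,"dz":0,"wx":0,"wy":0,"wz":0},{"hand":-1,"dx":0,"dy":-0.4,"dz":0,"wx":0,"wy":0,"wz":0},{"hand":-1,"dx":0,"dy":-0.4,"dz":0,"wx":0,"wy":0,"wz":0},{"hand":-1,"dx":-0.1,"dy":-0.4,"dz":0,"wx":0,"wy":0,"wz":0},{"hand":-1,"dx":0,"dy":-0.4,"dz":0,"wx":0,"wy":0,"wz":0},{"hand":-1,"dx":0,"dy":-0.4,"dz":0,"wx":0,"wy":0,"wz":0},{"hand":-1,"dx":0,"dy":-0.4,"dz":0,"wx":0,"wy":0,"wz":0},{"hand":-1,"dx":-0.1,"dy":-0.4,"dz":0,"wx":0,"wy":0,"wz":0}]' | tail -5
python3 -m handwheel '[{"hand":-1,"dx":0,"dy":-0.4,"dz":0,"wx":0,"wy":0,"wz":0},{"hand":-1,"dx":0,"dy":-0.4,"dz":0,"wx":0,"wy":0,"wz":0},{"hand":-1,"dx":0,"dy":-0.4,"dz":0,"wx":0,"wy":0,"wz":0},{"hand":-1,"dx":0,"dy":-0.4,"dz":0,"wx":0,"wy":0,"wz":0},{"hand":-1,"dx":-0.1,"dy":-0.4,"dz":0,"wx":0,"wy":0,"wz":0},{"hand":-1,"dx":0,"dy":-0.3,"dz":0,"wx":0,"wy":0,"wz":0},{"hand":-1,"dx":0,"dy":-0.3,"dz":0,"wx":0,"wy":0,"wz":0},{"hand":-1,"dx":0,"dy":-0.3,"dz":0,"wx":0,"wy":0,"wz":0}]' | tail -5
python3 - <<'E'
from h import *
s,_,_=snap("scene","s12")
cv2.imwrite("pics/s12c.png",cv2.resize(s[140:340,240:480],(720,600),interpolation=cv2.INTER_CUBIC)[:,:,::-1])
E
```

```text
time_s: 13.75
position: [0.6131, 0.0427, 0.0523]
tcp_rot: [[0.033, 0.999, 0.001], [0.999, -0.033, -0.0], [-0.0, 0.001, -1.0]]
force: [1.2, 1.5, -0.1]
opening: 0.002
time_s: 14.55
position: [0.6115, 0.0139, 0.0522]
tcp_rot: [[0.033, 0.999, -0.0], [0.999, -0.033, 0.0], [0.0, -0.0, -1.0]]
force: [1.6, 1.1, 0.8]
opening: 0.008
```

View pics/s12c.png

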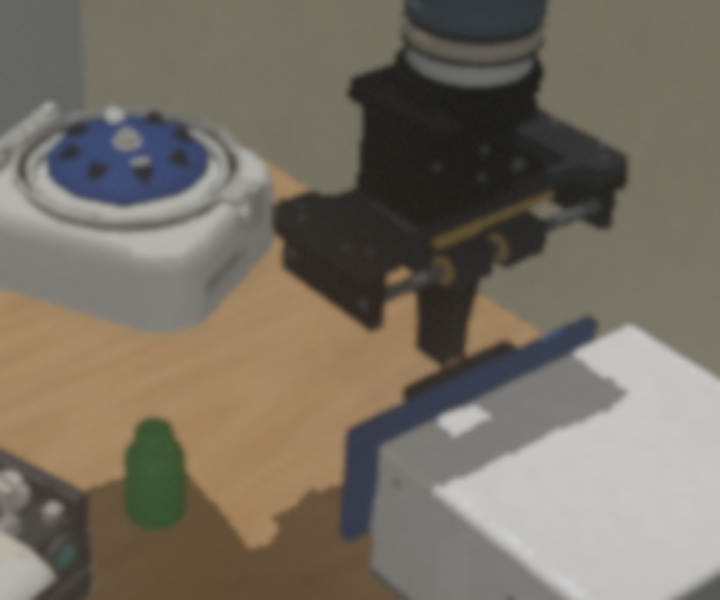

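About 25 mm remain. I go slower through the catch.

```bash
python3 -m handwheel '[{"hand":-1,"dx":0,"dy":-0.2,"dz":0,"wx":0,"wy":0,"wz":0},{"hand":-1,"dx":0,"dy":-0.2,"dz":0,"wx":0,"wy":0,"wz":0},{"hand":-1,"dx":0,"dy":-0.2,"dz":0,"wx":0,"wy":0,"wz":0},{"hand":-1,"dx":0,"dy":-0.2,"dz":0,"wx":0,"wy":0,"wz":0},{"hand":-1,"dx":0,"dy":-0.2,"dz":0,"wx":0,"wy":0,"wz":0},{"hand":-1,"dx":0,"dy":-0.2,"dz":0,"wx":0,"wy":0,"wz":0}]' | tail -5
python3 -m handwheel '[{"hand":-1,"dx":0,"dy":-0.2,"dz":0,"wx":0,"wy":0,"wz":0},{"hand":-1,"dx":0,"dy":-0.2,"dz":0,"wx":0,"wy":0,"wz":0},{"hand":-1,"dx":0,"dy":-0.2,"dz":0,"wx":0,"wy":0,"wz":0}]' | tail -5
```

```text
time_s: 15.2
position: [0.6111, 0.0037, 0.0521]
tcp_rot: [[0.034, 0.999, -0.001], [0.999, -0.034, 0.003], [0.003, -0.001, -1.0]]
force: [-0.9, 7.4, 1.6]
opening: 0.006
time_s: 15.5
position: [0.6114, -0.0042, 0.0522]
tcp_rot: [[0.032, 0.999, -0.0], [0.999, -0.032, -0.001], [-0.001, -0.0, -1.0]]
force: [0.2, 0.2, -0.7]
opening: 0.002
```

The force rose to 7 N, then dropped to zero, so the catch has probably drawn the drawer in. I'll nudge on to check for a hard stop.

```bash
python3 -m handwheel '[{"hand":-1,"dx":0,"dy":-0.15,"dz":0,"wx":0,"wy":0,"wz":0},{"hand":-1,"dx":0,"dy":-0.15,"dz":0,"wx":0,"wy":0,"wz":0},{"hand":-1,"dx":0,"dy":0,"dz":0,"wx":0,"wy":0,"wz":0}]' | tail -5
python3 - <<'E'
from h import *
s,_,_=snap("scene","s13")
cv2.imwrite("pics/s13c.png",cv2.resize(s[140:340,240:480],(720,600),interpolation=cv2.INTER_CUBIC)[:,:,::-1])
E
```

```text
time_s: 15.8
position: [0.6118, -0.0062, 0.0522]
tcp_rot: [[0.034, 0.999, 0.0], [0.999, -0.034, 0.002], [0.002, 0.0, -1.0]]
force: [0.2, 3.9, 0.2]
opening: 0.003
```

View pics/s13c.png

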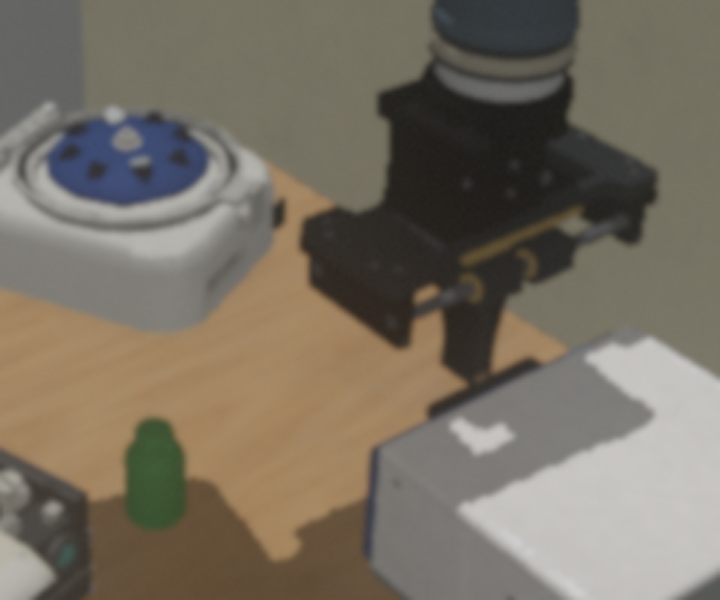

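The panel looks flush, and the 4 N reading means the fingers are against the stop. I'll back off and verify.

```bash
python3 -m handwheel '[{"hand":-1,"dx":0,"dy":0.3,"dz":0,"wx":0,"wy":0,"wz":0},{"hand":-1,"dx":0,"dy":1,"dz":0,"wx":0,"wy":0,"wz":0},{"hand":-1,"dx":0,"dy":3,"dz":0,"wx":0,"wy":0,"wz":0},{"hand":-1,"dx":0,"dy":4,"dz":1,"wx":0,"wy":0,"wz":0},{"hand":-1,"dx":0,"dy":4,"dz":3,"wx":0,"wy":0,"wz":0},{"hand":-1,"dx":0,"dy":2,"dz":4,"wx":0,"wy":0,"wz":0},{"hand":-1,"dx":0,"dy":0,"dz":4,"wx":0,"wy":0,"wz":0},{"hand":-1,"dx":0,"dy":0,"dz":0,"wx":0,"wy":0,"wz":0},{"hand":-1,"dx":0,"dy":0,"dz":0,"wx":0,"wy":0,"wz":0}]' | tail -5
python3 - <<'E'
from h import *
s,_,_=snap("scene","s14"); I,D,C=snap("wrist","w14"); P=cloud("wrist",D,C)
cv2.imwrite("pics/c14.png",cv2.resize(s[200:400,300:540],(720,600),interpolation=cv2.INTER_CUBIC)[:,:,::-1])
I,D,C=snap("top","t14"); P=cloud("top",D,C)
V=I.max(2)
L=(V<70)&(P[...,2]>.055)&(P[...,2]<.085)&(abs(P[...,0]-.61)<.05)&(P[...,1]>-.06)&(P[...,1]<.03)
Q=P[L];print("ledge",len(Q),np.percentile(Q,[1,50,99],axis=0) if len(Q) else 0)
cv2.imwrite("pics/t14c.png",cv2.resize(I[140:290,330:540],(700,500),interpolation=cv2.INTER_CUBIC)[:,:,::-1])
E
```

```text
time_s: 16.75
position: [0.6121, 0.1364, 0.1734]
tcp_rot: [[0.032, 0.999, 0.003], [0.999, -0.032, -0.001], [-0.001, 0.003, -1.0]]
force: [-0.7, -0.4, -0.4]
opening: 0.002
ledge 355 [[ 0.56934158 -0.03068845  0.05668794]
 [ 0.60829699 -0.02314086  0.07514462]
 [ 0.650105   -0.01588289  0.07952357]]
```

View pics/c14.png

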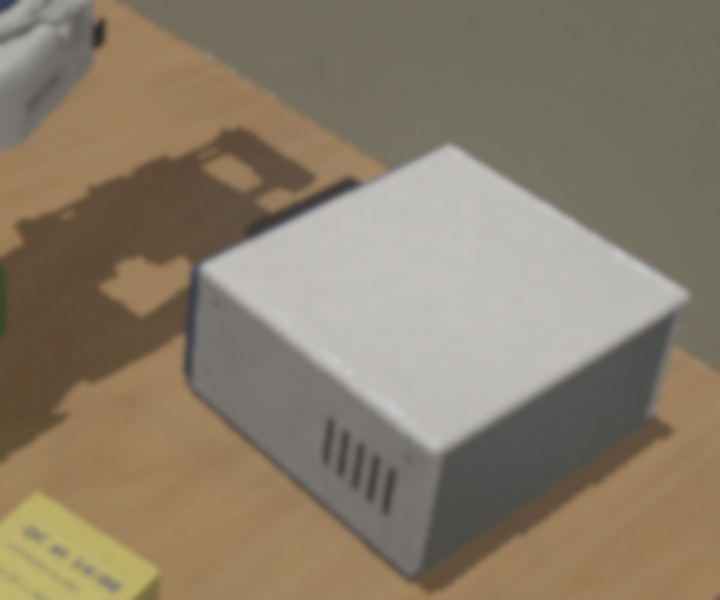

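View pics/t14c.png

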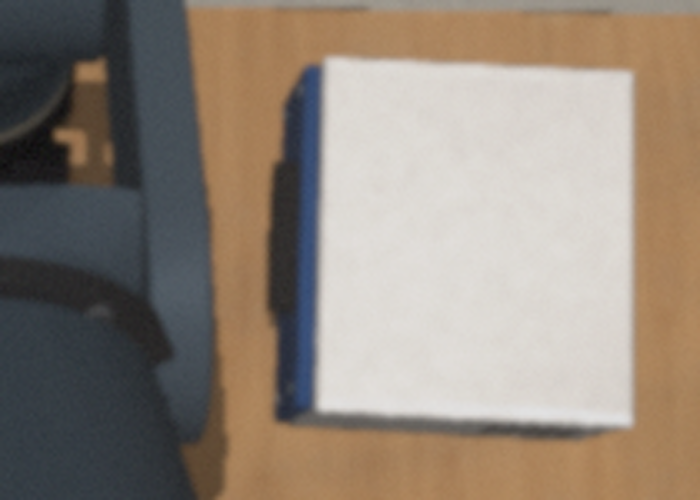

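View pics/w14.png

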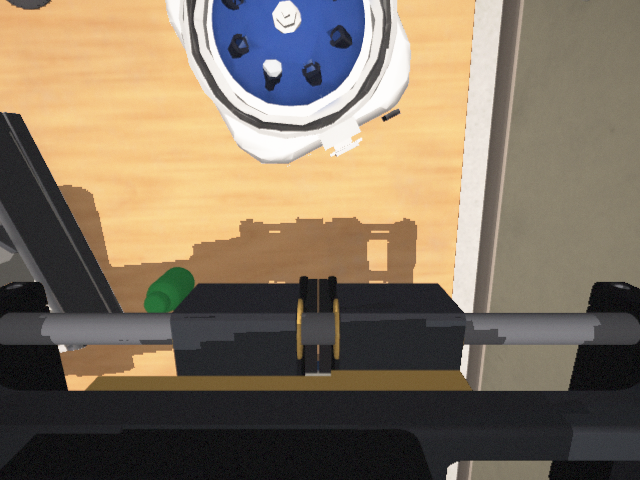

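The front sits against the housing. The panel face is at y ≈ -0.031, one panel thickness ahead of the roof edge, and a drawer caught short would stand 15 mm proud. The arm is clear, so I hand in.

```bash
python3 - <<'E'
from rig import bot, hand_in
print(bot.read_state()["time_s"]); print(hand_in())
E
```

```text
16.9
the job is handed in; nothing more can be done
None
```

I stood the red-capped bottle in the near front pocket and let go of it. Then I pushed the drawer home at the grip ledge and handed the job in at 16.9 s.

- **Placing:** after release, the cap was about 6 mm from the pocket centre. Both bottles stood upright with the drawer still about 0.12 m open.
- **Closing:** I pushed at about 40 mm/s, slowing to 20 mm/s near the end. The force rose to 7.4 N at the catch, fell to almost zero as it drew the drawer in, and was 4 N against the stop.
- **Final check:** after backing off, the panel sat flush against the housing and the ledge had moved about 115 mm. That is a little under the nominal 120 mm, but within the error of the start value and my measurements.
- **Not checked:** with the drawer shut the bottles can't be seen, so their final standing is inferred. I last saw both upright after roughly the first 30 mm of the push.
- **Other notes:** my first move command was refused because I had left out some fields, and nothing moved. The gripper showed an opening of about 29 mm on a 34 mm bottle, but the hold was firm.

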